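# Nest the rivet pots

### The arm

A 6-joint arm with a two-finger parallel gripper is mounted at the origin on the work surface. World frame = base frame: x ahead of the robot, y to its left, z up, the work surface at z = 0. Lengths are in m, angles in rad, forces in N, time in s.
With the tool pointing down it reaches from about 0.25 to 0.775 m from the base axis. Payload 4 kg.
Tool frame: the origin (TCP) lies midway between the tips of the shut fingers; the grasp point (between the pads) lies 19 mm behind it (robot.grasp_offset is the distance from the TCP to the grasp point, in m); z points along the fingers, y is the direction in which the jaws open and shut (so a half turn about z gives the same grasp; the last joint's range is limited). The gripper opens to 94 mm and grips with 3 to 60 N. Pads are 16 mm wide; open, the fingers measure 119 mm over their backs; the gripper's body (75 mm by 177 mm) begins 78 mm behind the grasp point.
Start: joints at [1.157, 0.087, 1.371, -0, 1.684, -0.103], TCP at [0.168, 0.524, 0.206] pointing down, gripper open.
Joint ranges: [-3.1, 3.1], [-0.76, 2.03], [0.27, 2.55], [-1.08, 4.22], [0.17, 2.65], [-2.57, 2.57]. Speed limits (rad/s): [2.79, 2.79, 3.14, 3.14, 3.14, 3.14].

### API

Orientations are given as [roll, pitch, yaw] about the fixed x, y, z axes, in that order (R = Rz(yaw) Ry(pitch) Rx(roll)).
In Python, from bench import status, viewer, order, robot gives the robot as it stands. The module is installed in compiled form; this text tells all that it offers.
- The arm moves only by the tool move_arm, never from a script. Its argument "targets" is a list of rows, each a list of 3 entries, a list of its own where there are three numbers: the shift along the tool's x, y, z in mm, then the turn, a rotation vector about the tool's x, y, z in degrees, then the opening, from -1 (shut) to 1 (fully open). A call has 1 to 20 rows; each row is the pose to reach, as a shift and turn from the pose commanded when the call began, along the tool's axes at that moment; what a row does not reach only later rows make up. A row lasts 1/8 s, in which the tool goes at most 62.5 mm and 10.7 degrees, less where a joint would pass 70% of its speed; a pose out of reach is approached as far as the arm can. A call with a gripper value outside its range is refused whole. The fingers move at their own pace and stop on an object; the grip force is fixed at half the most. Time passes only in rows, so rows that repeat a pose let the fingers close. It gives the time, the measured TCP pose, the force and the opening at its end, in the units of the state.
- status.get_obs(): the state, without advancing time (a new reading comes with each control period).
- viewer.snapshot(name): name is "side" or "top"; returns the picture (400x640x3 uint8, red, green, blue); there is no depth.
- viewer.camera_model(name): a dict with "K" (3x3 intrinsics, pixels), "xyz" and "attitude" of the camera in the world. Camera axes: x right, y up, looking along -z (the intrinsics and any distortion apply to the point x, -y, -z); pixel columns grow to the right and rows downward; lengths in m; the calibration is good to about 2 mm. A picture is of the moment at which its call begins. camera_model takes no time and is no camera call.
- order.close_job(): hands the job in, once; it reports no verdict.
The state is a dict: "time": time; "joint_positions": joint angles; "qvel": joint speeds; "joint_torque": joint torques, N m; "tool_pos": TCP position; "ee_rot": TCP orientation; "wrist_force": force on the tool from outside, world axes, zero at the start; "wrist_torque": the same for the moment, N m; "width": finger opening in m.
Only numpy, scipy, OpenCV 4.12 (cv2) and the standard library are available. Lean on these libraries where they do the work, as an engineer would, in place of code of your own. Each camera call takes 0.05 s, during which the arm holds its last target. There are 200 camera calls.

### The job

Clear the sloped rack on the smithy bench: take the two empty steel pots out of it and nest both, one after the other, into the third pot that stands on the round wooden board, so that all three make one upright stack there, each pot fully home in the one below. Lower them in rather than dropping them, and leave the hammer, the tin and the swage block where they are.

Things in the scene. Friction and masses are not known exactly. Their poses are not given: they have to be found in the camera images.
- pot_a_center (a point): Open steel pot 70 mm high, 0.15-0.31 kg: body tapers from 32 mm diameter at the foot to 51 mm at 48 mm up; above that a straight collar, 64 mm outside, 22 mm tall, 55 mm mouth. Hangs by its collar in a hole of the sloped rack with 2 mm play; lift it out along its axis. Point: on its axis, 35 mm from foot and rim; z: along the axis to the mouth.
- pot_b_center (a point): Second, identical pot (interchangeable with a), hanging the same way in the rack's other hole; same point and axes.
- pot_base_center (a point): Third, identical pot, standing upright and loose on the round board; same point and axes. A pot nested fully home in another rests with its collar's underside on the other's rim, its centre 22 mm above the other's, with 2 mm play sideways.
- rack_mid (a point): Fixed green steel rack: sloped plate 260 mm wide (along y), 110 mm up the slope, 6 mm thick, on side legs. Point: on the plate's top face between the holes, 85 mm above the bench; hole centres (55 mm diameter) are 62 mm either side along y. Axes: z up, x level and uphill; the plate rises 30 degrees towards x, so the pots' mouths lean to -x (the robot side).
- board_top (a point): fixed round light-wood board, 150 mm diameter, 12 mm thick, flat on the bench; the point is the centre of its top face.
- hammer_grip (a point): bystander: hammer lying on the bench; the point is on its handle.
- tin_mid (a point): bystander: upright green tin 60 mm diameter, 60 mm high; the point is on its axis 30 mm up.
- swage_mid (a point): bystander: dark steel swage block, 45 x 45 x 35 mm with a 20 mm square stub up to 60 mm high; the point is on its axis 20 mm up.

How it is judged:
On the way:
1. one of the rack's pots is fully home, upright, in the pot on the board (((z of pot_a_center in the frame of pot_base_center between 0.019 and 0.025 m and horizontal distance between pot_a_center and pot_base_center below 0.005 m and angle between pot_a_center's own z axis and vertical below 0.06 rad) or (z of pot_b_center in the frame of pot_base_center between 0.019 and 0.025 m and horizontal distance between pot_b_center and pot_base_center below 0.005 m and angle between pot_b_center's own z axis and vertical below 0.06 rad))), for 0.2 s.
At the end, for the whole second after the job is handed in: Bottom pot upright on the board, within 55 mm of its centre; one rack pot seated in it (centre 22 mm higher, +-3 mm), the other in that (44 mm, +-3 mm), either order, each within 5 mm of the bottom pot's axis; all upright within 3.4 degrees and at rest (angle between pot_base_center's own z axis and vertical below 0.06 rad and horizontal distance between pot_base_center and board_top below 0.055 m and z of pot_base_center in the frame of board_top between 0.032 and 0.038 m and linear speed of each of pot_a, pot_b, pot_base below 0.02 m/s and ((z of pot_a_center in the frame of pot_base_center between 0.019 and 0.025 m and horizontal distance between each of pot_a_center, pot_b_center and pot_base_center below 0.005 m and angle between each of pot_a_center, pot_b_center's own z axis and vertical below 0.06 rad and z of pot_b_center in the frame of pot_base_center between 0.041 and 0.047 m) or (z of pot_b_center in the frame of pot_base_center between 0.019 and 0.025 m and horizontal distance between each of pot_b_center, pot_a_center and pot_base_center below 0.005 m and angle between each of pot_b_center, pot_a_center's own z axis and vertical below 0.06 rad and z of pot_a_center in the frame of pot_base_center between 0.041 and 0.047 m))); the robot touches nothing.
It fails at once if the hammer is shifted more than 30 mm (distance of hammer_grip from where it was at the start of the episode above 0.03 m).
It fails at once if the tin is shifted more than 30 mm (distance of tin_mid from where it was at the start of the episode above 0.03 m).
It fails at once if the swage block is shifted more than 30 mm (distance of swage_mid from where it was at the start of the episode above 0.03 m).
It fails at once if a pot is dropped (falls free faster than 0.7 m/s) (linear speed of pot_a above 0.7 m/s and contact force between the fingers and pot_a below 0.1 N).
It fails at once if a pot is dropped (falls free faster than 0.7 m/s) (linear speed of pot_b above 0.7 m/s and contact force between the fingers and pot_b below 0.1 N).
It also fails if it takes over 72 s, if anything falls off the work surface, if the arm or the gripper's body presses on something with over 40 N, if the wrist force passes 120 N, or if a joint passes its speed limit or range.

## Working session

There is one attempt and no reset: what is moved stays moved. The work goes in short steps, Python scripts to look and compute and a tool call to move; the robot and the scene stay as the last step left them, time stands still between calls to the robot, and variables do not carry over. Pictures are saved under pics/ and viewed, about 8 in all and at most 12, crops included, and the job is handed in when it is done.

Besides the shell and the picture viewer there is one more tool, called after ">>>" as a command line: name --argument value ..., lists and objects as JSON in quotes. move_arm: Moves the arm, as the interface text tells. Its arguments: {"type":"object","properties":{"targets":{"type":"array"}},"required":["targets"]}

```bash
mkdir -p pics
python3 - <<'E'
from bench import status, viewer, robot
import cv2,numpy as np
for n in("side","top"):
    cv2.imwrite(f"pics/{n}0.png",viewer.snapshot(n)[:,:,::-1]); print(n,viewer.camera_model(n))
print(status.get_obs()); print([a for a in dir(robot) if a[0]!='_'],robot.grasp_offset)
E
```

```text
side {'K': array([[396.68563044,   0.        , 321.61521018],
       [  0.        , 396.68563044, 194.69451345],
       [  0.        ,   0.        ,   1.        ]]), 'xyz': array([ 0.22803347, -0.38620901,  0.73314474]), 'attitude': array([ 0.69633474, -0.01640928, -0.79758809])}
top {'K': array([[398.45612166,   0.        , 318.91518722],
       [  0.        , 398.45612166, 196.89363546],
       [  0.        ,   0.        ,   1.        ]]), 'xyz': array([ 0.47668257, -0.00443009,  0.84189386]), 'attitude': array([ 0.19080905,  0.00222175, -1.55192483])}
{'time': 0.1, 'joint_positions': array([ 1.15691627e+00,  8.79514583e-02,  1.37208215e+00, -8.28924367e-06,
        1.68357170e+00, -1.03100970e-01]), 'qvel': array([ 0.00193739, -0.00111305, -0.00117422, -0.00126055,  0.000202  ,
       -0.00031818]), 'joint_torque': array([ 2.96973340e-03, -3.41251802e+01, -3.03301585e+01,  7.22001493e-02,
        3.04199662e-02, -1.01307837e-04]), 'tool_pos': array([0.16800557, 0.52321218, 0.20439338]), 'ee_rot': array([-3.13958984e+00, -1.98944085e-04,  2.83081244e+00]), 'wrist_force': array([-0.84599252, -0.14389155, -0.19259233]), 'wrist_torque': array([-0.00914067, -0.01544105,  0.02778879]), 'width': 0.09377120766580671}
['IKError', 'grasp_offset'] 0.0188
```

View pics/side0.png

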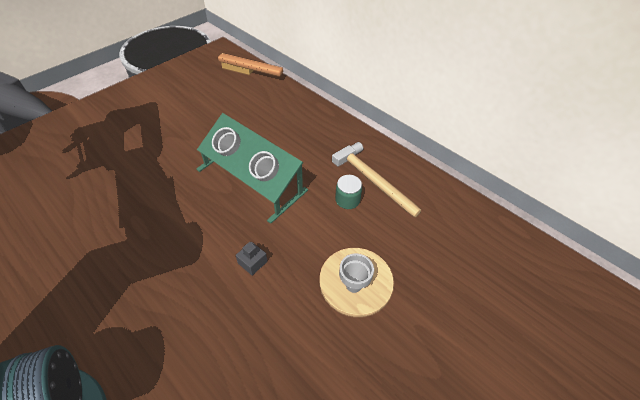

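View pics/top0.png

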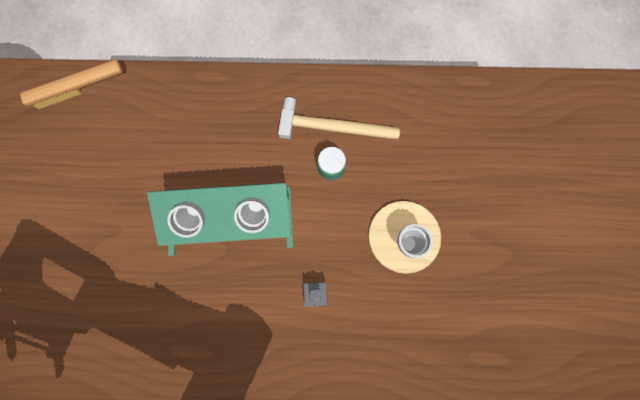

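Side view: rack near (250,165), swage (251,257), board (357,281), tin (349,190), hammer (385,185). The top view shows both rack pots at (186,220) and (252,216), and the board pot at (414,240). I'll enlarge these for precise pixel readings.

```bash
cat > a.py <<'E'
import cv2,numpy as np
def crop(img,x,y,w,h,s):
    c=cv2.resize(img[y:y+h,x:x+w],None,fx=s,fy=s,interpolation=cv2.INTER_CUBIC)
    for i in range(0,w,10):
        cv2.line(c,(i*s,0),(i*s,6),(0,0,255),1); 
        if i%20==0: cv2.putText(c,str(x+i),(i*s,18),0,.4,(0,255,255),1)
    for j in range(0,h,10):
        cv2.line(c,(0,j*s),(6,j*s),(0,0,255),1)
        if j%20==0: cv2.putText(c,str(y+j),(8,j*s+4),0,.4,(0,255,255),1)
    return c
E
python3 - <<'E'
from a import *
t=cv2.imread("pics/top0.png");s=cv2.imread("pics/side0.png")
cv2.imwrite("pics/A.png",np.vstack([crop(t,145,180,160,60,5),np.hstack([crop(t,365,195,80,60,5),crop(s,315,240,80,60,5)])]))
cv2.imwrite("pics/B.png",crop(s,190,105,120,120,5))
E
```

```text
(no output)
```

View pics/A.png

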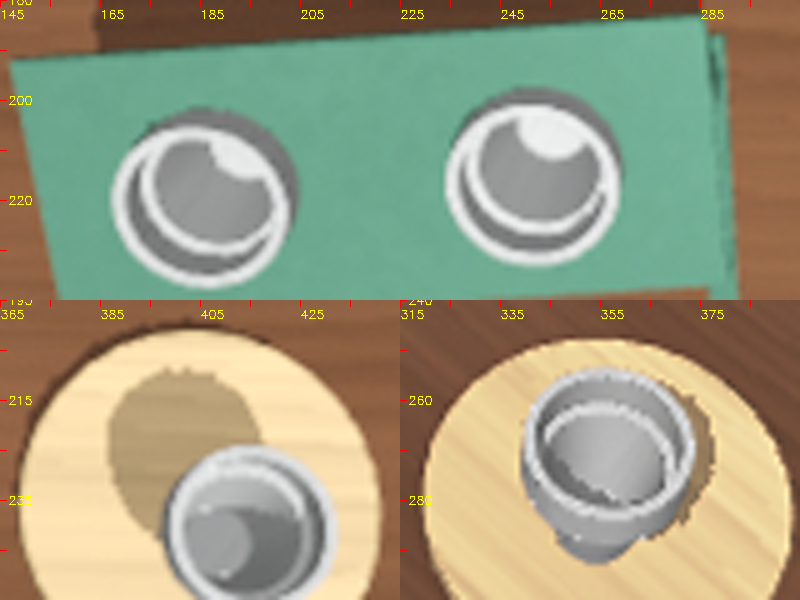

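View pics/B.png

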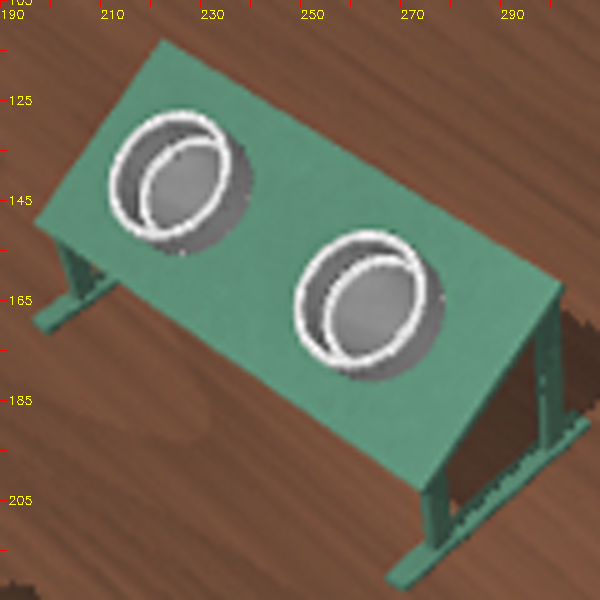

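```bash
cat >> a.py <<'E'
from bench import viewer,status
from scipy.spatial.transform import Rotation as R
from scipy.optimize import least_squares
cam={n:viewer.camera_model(n) for n in("side","top")}
def proj(n,P):
    c=cam[n]; p=(np.atleast_2d(P)-c["xyz"])@R.from_euler("xyz",c["attitude"]).as_matrix()
    p=p*[1,-1,-1]; q=p@c["K"].T; return q[:,:2]/q[:,2:]
th=np.linspace(0,2*np.pi,72)
def circ(c,ax,r):
    ax=np.array(ax)/np.linalg.norm(ax); e=np.cross(ax,[0.3,1,.1]); e/=np.linalg.norm(e); f=np.cross(ax,e)
    return np.array(c)+r*(np.cos(th)[:,None]*e+np.sin(th)[:,None]*f)
def ctr(n,c,ax,r=.032):
    p=proj(n,circ(c,ax,r)); return (p.max(0)+p.min(0))/2
def tri(obs,ax,r=.032,x0=(.5,0,.08)):   # obs {cam:px}
    s=least_squares(lambda x:np.concatenate([ctr(n,x,ax,r)-obs[n] for n in obs]),x0); return s.x,s.fun
E
python3 - <<'E'
from a import *
O={'base':({'top':(414.6,240),'side':(356.6,268.6)},(0,0,1),.032),
 'board':({'top':(405,237),'side':(356.7,281.2)},(0,0,1),.075),
 'L':({'top':(184.8,221),'side':(223.7,139.6)},(-.5,0,.866),.032),
 'R':({'top':(251.2,216.5),'side':(261.7,164.4)},(-.5,0,.866),.032),
 'tin':({'top':(331.5,159),'side':(349,183)},(0,0,1),.03),
 'swage':({'top':(315,287),'side':(251,247)},(0,0,1),.01)}
for k,(o,a,r) in O.items(): print(k,*[np.round(v,4) for v in tri(o,a,r)])
ct=np.array([(146.6,192),(286,182.6)]);cs=np.array([(222.2,112.2),(302.2,161.8),(196.6,149),(274,202.6)])
def f(p,full=False):
    x,y,w=p; M=R.from_euler('z',w).as_matrix(); c30,s30=np.sqrt(.75),.5
    pt=lambda u,v,h=0: np.array([x,y,.085])+M@np.array([u*c30-h*s30,v,u*s30+h*c30])
    ax=M@[-s30,0,c30]; C=[pt(.055,.13),pt(.055,-.13),pt(-.055,.13),pt(-.055,-.13)]
    rl,rr=pt(0,.062,.022),pt(0,-.062,.022)
    if full: return rl,rr,ax
    res=[proj('top',C[:2])-ct,proj('side',C)-cs]
    for c,k in((rl,'L'),(rr,'R')):
        for n in('top','side'): res.append(ctr(n,c,ax)-O[k][0][n])
    return np.concatenate([r.ravel() for r in res])
s=least_squares(f,[.5,.25,0]);print(s.x,np.round(s.fun,1));print(f(s.x,True))
E
```

```text
base [ 0.5437 -0.1835  0.0822] [ 0.0574 -0.0786 -0.092   0.0236]
board [ 0.5565 -0.1794  0.0168] [ 0.1386 -0.1897 -0.2197  0.0554]
L [0.5678 0.2478 0.1079] [ 0.0056 -0.0083 -0.0124  0.0016]
R [0.5785 0.1251 0.1078] [-0.016   0.0231  0.0326 -0.0056]
tin [ 0.7048 -0.0235  0.0653] [-0.174   0.2357  0.3155 -0.0868]
swage [0.4485 0.0065 0.051 ] [-1.0809  1.5811  1.9744 -0.2842]
[0.5852161  0.18923951 0.08514802] [-0.2 -0.4 -0.9 -0.   0.3  0.6  0.3  0.2  0.1  0.8  0.1  1.  -0.5 -0.4
  0.1  0.5 -0.5 -0.3  0.1  0.6]
(array([0.56898315, 0.25007939, 0.10405256]), array([0.57952875, 0.12652863, 0.10405256]), array([-0.49818855, -0.04252258,  0.8660254 ]))
```

```bash
cat >> a.py <<'E'
ax=np.array([-.498,-.0425,.866]); ry=np.array([-.085,.9964,0])
rimR=np.array([.579,.126,.1045]); rimL=np.array([.5685,.2495,.1045])
def fr(z,y):
    z=np.array(z,float);z/=np.linalg.norm(z);y=np.array(y,float);y-=z*(y@z);y/=np.linalg.norm(y)
    return np.array([np.cross(y,z),y,z]).T
TILT=fr(-ax,ry); DOWN=fr([0,0,-1],[0,1,0])
def plan(p,M,label=''):
    o=status.get_obs(); C=R.from_euler('xyz',o['ee_rot']).as_matrix()
    print(label,'shift',np.round(C.T@(np.array(p)-o['tool_pos'])*1e3,1),'turn',np.round(np.degrees(R.from_matrix(C.T@M).as_rotvec()),2))
def st():
    o=status.get_obs()
    for k in('time','tool_pos','ee_rot','wrist_force','width','joint_positions'): print(k,np.round(o[k],4))
E
python3 - <<'E'
from a import *
plan(rimR+ax*.12,TILT,'W1'); plan(rimR+ax*.02,TILT)
E
```

```text
W1 shift [-457.4 -275.6   -3.6] turn [ -6.05 -29.63 -22.13]
 shift [-503.6 -256.2   83. ] turn [ -6.05 -29.63 -22.13]
```

>>> move_arm --targets '[[[-50,-30,-10],[-0.6,-3,-2.2],1],[[-100,-60,-10],[-1.5,-7.4,-5.5],1],[[-160,-96,-10],[-2.5,-12,-9],1],[[-220,-132,-10],[-3.5,-17,-12.7],1],[[-280,-168,-8],[-4.5,-22,-16.5],1],[[-340,-204,-6],[-5.5,-27,-20],1],[[-400,-241,-4],[-6,-29.6,-22.1],1],[[-457,-276,-4],[-6,-29.6,-22.1],1],[[-457,-276,-4],[-6,-29.6,-22.1],1],[[-457,-276,-4],[-6,-29.6,-22.1],1],[[-457,-276,-4],[-6,-29.6,-22.1],1]]'

```text
time: 1.48
tool_pos: [0.5183, 0.1213, 0.2088]
ee_rot: [3.14, 0.522, -3.059]
wrist_force: [-0.6, 0.4, -0.7]
width: 0.0937
```

Run:
```python
from a import *
st();plan(rimR+ax*.02,TILT,'pre'); plan(rimR-ax*.019,TILT,'grasp')
```

```text
time 1.475
tool_pos [0.5183 0.1213 0.2088]
ee_rot [ 3.1396  0.5223 -3.0585]
wrist_force [-0.6273  0.3591 -0.6844]
width 0.0937
joint_positions [ 0.1412 -0.3414  1.8373 -0.0299  1.1242 -1.5075]
pre shift [ -0.7  -0.6 100.7] turn [ 0.06 -0.07 -0.1 ]
grasp shift [ -0.7  -0.6 139.7] turn [ 0.06 -0.07 -0.1 ]
```

>>> move_arm --targets '[[[0,0,30],[0,0,0],1],[[-0.5,-0.5,60],[0,0,0],1],[[-0.7,-0.6,90],[0,0,0],1],[[-0.7,-0.6,110],[0,0,0],1],[[-0.7,-0.6,120],[0,0,0],1],[[-0.7,-0.6,120],[0,0,0],1]]'

```text
time: 2.22
tool_pos: [0.5787, 0.1269, 0.1053]
ee_rot: [3.14, 0.523, -3.056]
wrist_force: [0.7, -0.6, 0.3]
width: 0.0939
```

Run:
```python
from a import *
t=viewer.snapshot("top")[:,:,::-1];s=viewer.snapshot("side")[:,:,::-1]
cv2.imwrite("pics/C.png",np.hstack([crop(t,215,170,80,90,5),crop(s,230,110,80,90,5)]))
st();plan(rimR-ax*.019,TILT,'grasp')
```

```text
time 2.325
tool_pos [0.5795 0.1265 0.107 ]
ee_rot [ 3.1399  0.5253 -3.0569]
wrist_force [0.2358 0.4095 0.5763]
width 0.0939
joint_positions [ 0.1327 -0.1311  1.8794 -0.0293  0.8686 -1.5103]
grasp shift [ 1.7 -0.5 20.9] turn [ 0.08  0.11 -0.02]
```

View pics/C.png

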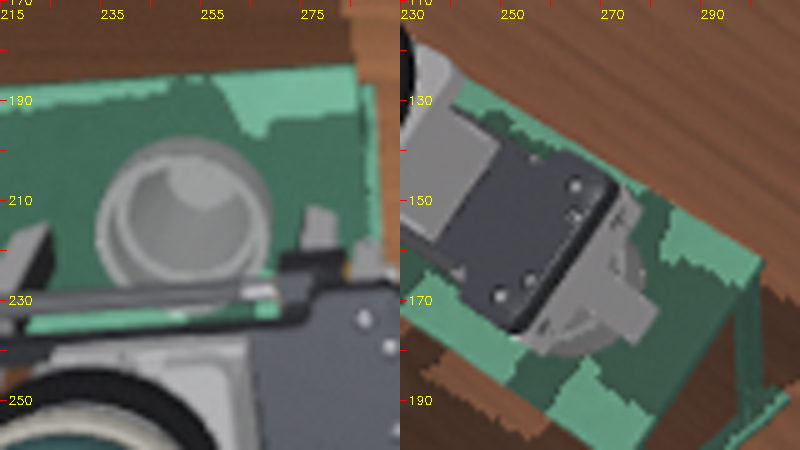

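Top view: the fingers straddle the right pot symmetrically (inner edges ~225 and ~275, pot centre ~250). I'll descend and close.

>>> move_arm --targets '[[[0.3,0,6],[0,0,0],1],[[0.5,0,12],[0,0,0],1],[[0.7,0,16],[0,0,0],1],[[0.7,0,19],[0,0,0],1],[[0.7,0,19],[0,0,0],1],[[0.7,0,19],[0,0,0],1]]'

```text
time: 3.08
tool_pos: [0.5883, 0.1265, 0.0892]
ee_rot: [3.14, 0.524, -3.058]
wrist_force: [0.5, 0.2, -0.3]
width: 0.0938
```

Run:
```python
from a import *
st();plan(rimR-ax*.019,TILT,'grasp')
```

```text
time 3.075
tool_pos [0.5883 0.1265 0.0892]
ee_rot [ 3.14    0.524  -3.0581]
wrist_force [ 0.4715  0.1787 -0.3232]
width 0.0938
joint_positions [ 0.1305 -0.0925  1.8823 -0.0297  0.8285 -1.5101]
grasp shift [0.4 0.2 1.1] turn [ 0.05  0.03 -0.08]
```

>>> move_arm --targets '[[[0,0,1],[0,0,0],0.6],[[0,0,1],[0,0,0],0.3],[[0,0,1],[0,0,0],0],[[0,0,1],[0,0,0],-0.5],[[0,0,1],[0,0,0],-1],[[0,0,1],[0,0,0],-1],[[0,0,1],[0,0,0],-1],[[0,0,1],[0,0,0],-1]]'

```text
time: 4.08
tool_pos: [0.5886, 0.1267, 0.0882]
ee_rot: [3.14, 0.524, -3.058]
wrist_force: [-2.4, 1.0, 0.3]
width: 0.0632
```

>>> move_arm --targets '[[[0,0,-4],[0,0,0],-1],[[0,0,-10],[0,0,0],-1],[[0,0,-18],[0,0,0],-1],[[0,0,-28],[0,0,0],-1],[[0,0,-40],[0,0,0],-1],[[0,0,-54],[0,0,0],-1],[[0,0,-70],[0,0,0],-1],[[0,0,-86],[0,0,0],-1],[[0,0,-100],[0,0,0],-1],[[0,0,-110],[0,0,0],-1],[[0,0,-110],[0,0,0],-1],[[0,0,-110],[0,0,0],-1]]'

```text
time: 5.58
tool_pos: [0.5337, 0.1218, 0.1828]
ee_rot: [3.14, 0.523, -3.058]
wrist_force: [-0.2, -0.5, -2.6]
width: 0.0637
```

Run:
```python
from a import *
st()
base=np.array([.5437,-.1835,.082])
# tcp 18mm below rim along axis when grasped => tcp at seat = base rim +.004
plan(base+[0,0,.14],DOWN,'over')
plan([.50,-.02,.25],DOWN,'mid')
s=viewer.snapshot("side")[:,:,::-1];t=viewer.snapshot("top")[:,:,::-1]
cv2.imwrite("pics/D.png",np.hstack([crop(t,190,170,100,150,4),crop(s,200,80,100,150,4)]))
```

```text
time 5.575
tool_pos [0.5337 0.1218 0.1828]
ee_rot [ 3.1401  0.5227 -3.058 ]
wrist_force [-0.2365 -0.4634 -2.6466]
width 0.0637
joint_positions [ 0.1369 -0.2945  1.8552 -0.0288  1.059  -1.5105]
over shift [  -6.2 -305.   -42.2] turn [ 1.34 29.93  4.7 ]
mid shift [   5.8 -138.4  -81.1] turn [ 1.34 29.93  4.7 ]
```

View pics/D.png

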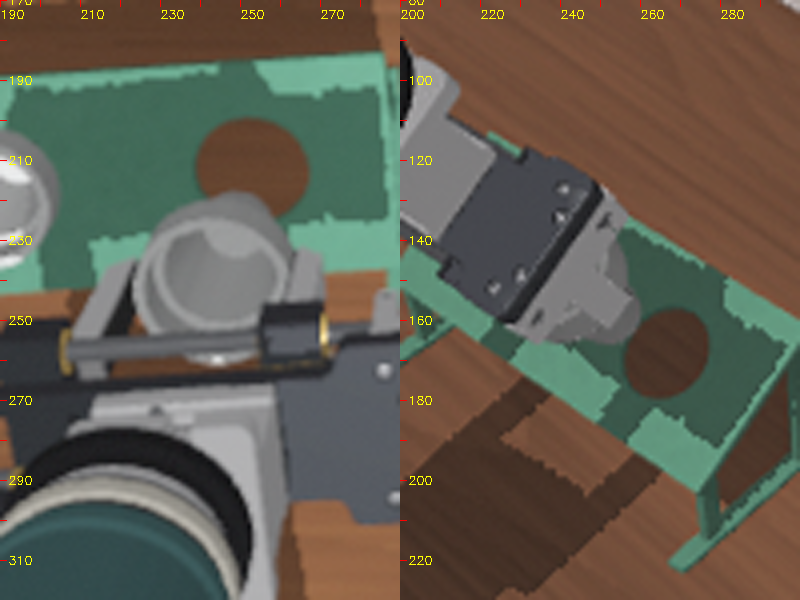

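Pot is held straight and clear of the hole (brown hole at (250,215) top view). Carrying it to above the board pot while turning upright.

>>> move_arm --targets '[[[2,-20,-30],[0.1,3,0.5],-1],[[3,-50,-55],[0.4,8,1.2],-1],[[4,-85,-75],[0.7,14,2.2],-1],[[5,-120,-80],[0.9,20,3.1],-1],[[4,-155,-78],[1.2,25,4],-1],[[2,-195,-70],[1.3,28.5,4.5],-1],[[-2,-235,-60],[1.3,29.9,4.7],-1],[[-4,-270,-50],[1.3,29.9,4.7],-1],[[-6,-295,-44],[1.3,29.9,4.7],-1],[[-6,-305,-42],[1.3,29.9,4.7],-1],[[-6,-305,-42],[1.3,29.9,4.7],-1],[[-6,-305,-42],[1.3,29.9,4.7],-1],[[-6,-305,-42],[1.3,29.9,4.7],-1]]'

```text
time: 7.3
tool_pos: [0.5439, -0.1825, 0.2232]
ee_rot: [3.141, 0.003, -3.14]
wrist_force: [0.4, -0.5, -2.6]
width: 0.0637
```

Run:
```python
from a import *
st()
base=np.array([.5437,-.1835,.082])
plan(base+[0,0,.080],DOWN,'80')
s=viewer.snapshot("side")[:,:,::-1];t=viewer.snapshot("top")[:,:,::-1]
cv2.imwrite("pics/E.png",np.hstack([crop(t,360,180,100,150,4),crop(s,310,180,100,150,4)]))
```

```text
time 7.3
tool_pos [ 0.5439 -0.1825  0.2232]
ee_rot [ 3.141e+00  2.600e-03 -3.140e+00]
wrist_force [ 0.4293 -0.5001 -2.605 ]
width 0.0637
joint_positions [-4.2350e-01  1.3590e-01  1.2825e+00  1.6000e-03  1.7210e+00 -1.9956e+00]
80 shift [ 0.4 -1.1 61.2] turn [0.03 0.15 0.09]
```

View pics/E.png

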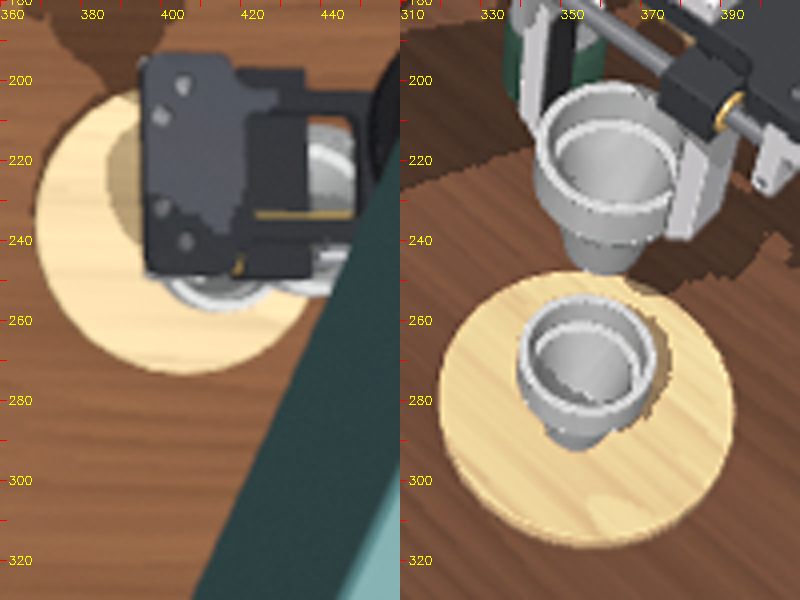

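Side view: held pot upright (rim left edge ~344, top 200.5, bottom 233), board pot rim at left 339.5, right 373.5, top 253.5, bottom 284. I'll compare these to predicted projections.

Run:
```python
from a import *
for z,b in((.241,(.5439,-.1825)),(.082,(.5437,-.1835))):
    p=proj('side',circ([*b,z],[0,0,1],.032)); print(p.min(0),p.max(0))
    q=proj('side',circ([b[0]+.003,b[1],z],[0,0,1],.032)); print(' +3mm x',q.min(0)-p.min(0))
```

```text
[344.03709855 200.49144637] [385.38520796 233.66605573]
 +3mm x [ 1.29756575 -1.02543706]
[339.24355284 253.36282459] [373.75415481 283.93836877]
 +3mm x [ 1.09307835 -0.9590564 ]
```

Both match within half a pixel, so I'm lowering the pot.

>>> move_arm --targets '[[[0,-0.5,10],[0,0.1,0],-1],[[0.4,-1,25],[0,0.1,0],-1],[[0.4,-1,45],[0,0.1,0],-1],[[0.4,-1,65],[0,0.1,0],-1],[[0.4,-1,80],[0,0.1,0],-1],[[0.4,-1,90],[0,0.1,0],-1],[[0.4,-1,98],[0,0.1,0],-1],[[0.4,-1,106],[0,0.1,0],-1],[[0.4,-1,114],[0,0.1,0],-1],[[0.4,-1,120],[0,0.1,0],-1],[[0.4,-1,126],[0,0.1,0],-1],[[0.4,-1,126],[0,0.1,0],-1],[[0.4,-1,126],[0,0.1,0],-1]]'

```text
time: 9.02
tool_pos: [0.5438, -0.1845, 0.0967]
ee_rot: [3.141, 0.0, -3.141]
wrist_force: [-0.6, -0.7, -2.8]
width: 0.0637
```

Run:
```python
from a import *
st()
```

```text
time 9.025
tool_pos [ 0.5438 -0.1845  0.0967]
ee_rot [ 3.1410e+00  2.0000e-04 -3.1414e+00]
wrist_force [-0.5945 -0.6967 -2.833 ]
width 0.0637
joint_positions [-4.2610e-01  1.8620e-01  1.4773e+00  6.0000e-04  1.4782e+00 -1.9972e+00]
```

>>> move_arm --targets '[[[0,0,2],[0,0,0],-1],[[0,0,4],[0,0,0],-1],[[0,0,5.5],[0,0,0],-1],[[0,0,7],[0,0,0],-1],[[0,0,8],[0,0,0],-1],[[0,0,9],[0,0,0],-1],[[0,0,9],[0,0,0],-1]]'

```text
time: 9.9
tool_pos: [0.5436, -0.1843, 0.0873]
ee_rot: [3.141, -0.0, -3.141]
wrist_force: [-0.4, 0.1, -3.1]
width: 0.0638
```

>>> move_arm --targets '[[[0,0,0.6],[0,0,0],-1],[[0,0,1.2],[0,0,0],-1],[[0,0,1.2],[0,0,0],-1]]'

```text
time: 10.28
tool_pos: [0.5436, -0.1843, 0.0862]
ee_rot: [3.141, -0.0, -3.141]
wrist_force: [0.4, 0.3, -2.9]
width: 0.0635
```

>>> move_arm --targets '[[[0,0,0.6],[0,0,0],-1],[[0,0,1.2],[0,0,0],-1],[[0,0,1.2],[0,0,0],-1]]'

```text
time: 10.65
tool_pos: [0.5438, -0.1844, 0.0857]
ee_rot: [3.141, 0.0, -3.141]
wrist_force: [0.1, 0.2, 0.6]
width: 0.0638
```

>>> move_arm --targets '[[[0,0,0.5],[0,0,0],-1],[[0,0,1],[0,0,0],-1],[[0,0,1],[0,0,0],-1]]'

```text
time: 11.02
tool_pos: [0.544, -0.1844, 0.0857]
ee_rot: [3.141, 0.001, -3.141]
wrist_force: [-1.8, 1.8, 5.8]
width: 0.0636
```

Contact at z = 0.0857, which matches fully home (rim 0.082 + ~4 mm). Releasing.

>>> move_arm --targets '[[[0,0,-0.5],[0,0,0],-0.2],[[0,0,-0.5],[0,0,0],0.4],[[0,0,-0.5],[0,0,0],0.7],[[0,0,-0.5],[0,0,0],1],[[0,0,-0.5],[0,0,0],1],[[0,0,-0.5],[0,0,0],1],[[0,0,-10],[0,0,0],1],[[0,0,-25],[0,0,0],1],[[0,0,-50],[0,0,0],1],[[0,0,-80],[0,0,0],1],[[0,0,-120],[0,0,0],1],[[0,0,-150],[0,0,0],1],[[0,0,-150],[0,0,0],1]]'

```text
time: 12.65
tool_pos: [0.5452, -0.1852, 0.2388]
ee_rot: [-3.139, 0.008, -3.141]
wrist_force: [0.1, 0.1, -0.4]
width: 0.0941
```

Run:
```python
from a import *
st(); plan(rimL+ax*.12,TILT,'WL'); plan(rimL+ax*.02,TILT,'preL')
```

```text
time 12.65
tool_pos [ 0.5452 -0.1852  0.2388]
ee_rot [-3.1388  0.0076 -3.1413]
wrist_force [ 0.0558  0.051  -0.3791]
width 0.0941
joint_positions [-4.2620e-01  1.3490e-01  1.2530e+00  6.0000e-04  1.7456e+00 -1.9972e+00]
WL shift [ 36.6 429.7  28.9] turn [ -1.45 -29.54  -4.7 ]
preL shift [-12.5 434.1 115.8] turn [ -1.45 -29.54  -4.7 ]
```

>>> move_arm --targets '[[[3,25,0],[0,0,0],1],[[6,70,2],[0,-4,-0.5],1],[[10,120,4],[-0.3,-10,-1.5],1],[[15,175,7],[-0.7,-16,-2.5],1],[[20,230,10],[-1,-22,-3.5],1],[[26,285,14],[-1.2,-27,-4.3],1],[[30,340,20],[-1.4,-29.5,-4.7],1],[[34,390,26],[-1.4,-29.5,-4.7],1],[[36.6,420,29],[-1.4,-29.5,-4.7],1],[[36.6,430,29],[-1.4,-29.5,-4.7],1],[[36.6,430,29],[-1.4,-29.5,-4.7],1],[[36.6,430,29],[-1.4,-29.5,-4.7],1]]'

```text
time: 14.15
tool_pos: [0.5073, 0.2443, 0.2053]
ee_rot: [3.138, 0.515, -3.06]
wrist_force: [-0.1, 0.1, 0.4]
width: 0.0939
```

Run:
```python
from a import *
st(); plan(rimL+ax*.0,TILT,'preL')
t=viewer.snapshot("top")[:,:,::-1];s=viewer.snapshot("side")[:,:,::-1]
cv2.imwrite("pics/F.png",np.hstack([crop(t,365,185,80,100,5),crop(s,315,220,80,100,5)]))
b=(.5440,-.1844)
for n in('top','side'):
  for z in(.082,.104):
    p=proj(n,circ([*b,z],[0,0,1],.032)); print(n,z,p.min(0),p.max(0))
```

```text
time 14.15
tool_pos [0.5073 0.2443 0.2053]
ee_rot [ 3.1382  0.515  -3.06  ]
wrist_force [-0.1076  0.0676  0.4495]
width 0.0939
joint_positions [ 0.4595 -0.2282  1.7568 -0.1983  1.1352 -1.1538]
preL shift [ -3.8  -0.2 118. ] turn [ 0.09 -0.48 -0.18]
top 0.082 [398.24250232 222.90689616] [431.9315864  256.61697219]
top 0.104 [400.54200625 221.42419643] [435.22193363 256.10689265]
side 0.082 [339.70967754 253.55382412] [374.23295344 284.15120673]
side 0.104 [340.33343553 247.32868416] [375.66912397 278.29976775]
```

View pics/F.png

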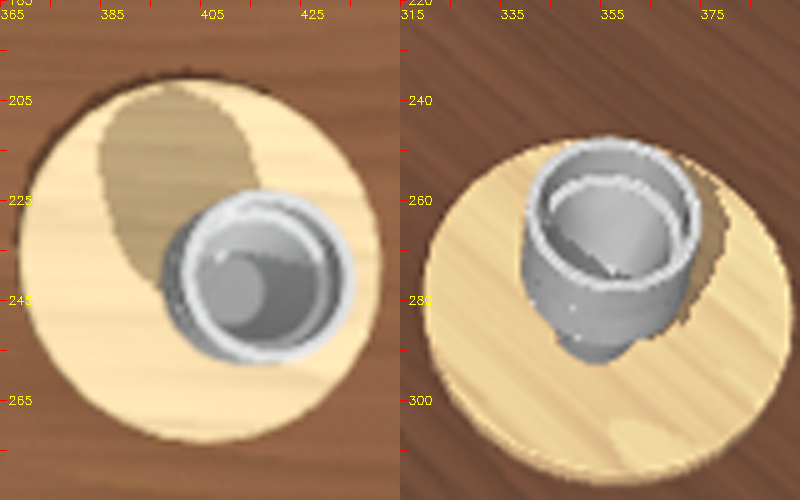

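Stacked pot rim in side view: 340–375 × 247.4–278.2, against predicted 340.3–375.7 × 247.3–278.3, so it is fully home. Now the left pot.

>>> move_arm --targets '[[[-1,0,30],[0,-0.2,0],1],[[-2,0,60],[0,-0.5,-0.2],1],[[-3.5,0,85],[0,-0.5,-0.2],1],[[-3.8,-0.2,105],[0,-0.5,-0.2],1],[[-3.8,-0.2,117],[0,-0.5,-0.2],1],[[-3.8,-0.2,117],[0,-0.5,-0.2],1],[[-3.8,-0.2,117],[0,-0.5,-0.2],1]]'

```text
time: 15.12
tool_pos: [0.5681, 0.2508, 0.1065]
ee_rot: [3.139, 0.525, -3.055]
wrist_force: [0.2, -0.2, 0.6]
width: 0.0941
```

Run:
```python
from a import *
t=viewer.snapshot("top")[:,:,::-1];s=viewer.snapshot("side")[:,:,::-1]
cv2.imwrite("pics/G.png",np.hstack([crop(t,145,170,80,90,5),crop(s,195,85,80,90,5)]))
st();plan(rimL-ax*.018,TILT,'grasp')
```

```text
time 15.225
tool_pos [0.5681 0.2511 0.1068]
ee_rot [ 3.1388  0.5259 -3.055 ]
wrist_force [0.3153 0.1084 0.1633]
width 0.0939
joint_positions [ 0.415  -0.0412  1.7975 -0.206   0.8927 -1.154 ]
grasp shift [ 1.  -1.7 20.2] turn [0.2  0.14 0.07]
```

View pics/G.png

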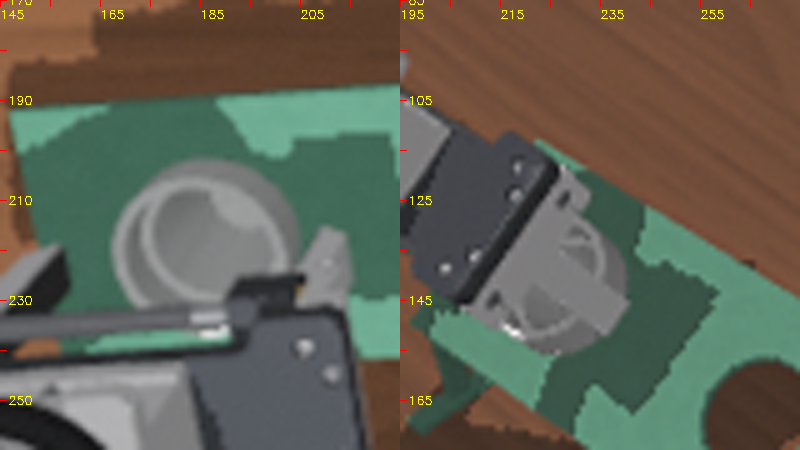

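Top view: the left pot sits between the fingers, with the right gap slightly smaller, consistent with the computed −1.7 mm shift in tool y. Descending.

>>> move_arm --targets '[[[0.5,-1,6],[0,0,0],1],[[1,-2,12],[0,0,0],1],[[1,-2,16],[0,0,0],1],[[1,-2,19.5],[0,0,0],1],[[1,-2,19.5],[0,0,0],1],[[1,-2,19.5],[0,0,0],1]]'

```text
time: 15.98
tool_pos: [0.5768, 0.2497, 0.0881]
ee_rot: [3.14, 0.524, -3.055]
wrist_force: [-0.1, -0.1, 0.0]
width: 0.0939
```

Run:
```python
from a import *
st();plan(rimL-ax*.019,TILT,'grasp')
```

```text
time 15.975
tool_pos [0.5768 0.2497 0.0881]
ee_rot [ 3.1395  0.524  -3.0548]
wrist_force [-0.0722 -0.0925  0.0356]
width 0.0939
joint_positions [ 0.4046 -0.0067  1.8029 -0.2063  0.8534 -1.1567]
grasp shift [-1.   0.5  0.7] turn [0.17 0.03 0.09]
```

>>> move_arm --targets '[[[-0.6,0.4,0.5],[0,0,0],0.6],[[-0.6,0.4,0.5],[0,0,0],0.3],[[-0.6,0.4,0.5],[0,0,0],0],[[-0.6,0.4,0.5],[0,0,0],-0.5],[[-0.6,0.4,0.5],[0,0,0],-1],[[-0.6,0.4,0.5],[0,0,0],-1],[[-0.6,0.4,0.5],[0,0,0],-1],[[-0.6,0.4,0.5],[0,0,0],-1]]'

```text
time: 16.98
tool_pos: [0.5774, 0.2502, 0.088]
ee_rot: [3.139, 0.524, -3.055]
wrist_force: [-1.7, 1.0, 0.4]
width: 0.0634
```

>>> move_arm --targets '[[[0,0,-4],[0,0,0],-1],[[0,0,-10],[0,0,0],-1],[[0,0,-18],[0,0,0],-1],[[0,0,-28],[0,0,0],-1],[[0,0,-40],[0,0,0],-1],[[0,0,-54],[0,0,0],-1],[[0,0,-70],[0,0,0],-1],[[0,0,-86],[0,0,0],-1],[[0,0,-100],[0,0,0],-1],[[0,0,-110],[0,0,0],-1],[[0,0,-110],[0,0,0],-1],[[0,0,-110],[0,0,0],-1]]'

```text
time: 18.48
tool_pos: [0.5224, 0.245, 0.1825]
ee_rot: [3.14, 0.523, -3.055]
wrist_force: [0.1, 0.7, -2.5]
width: 0.0638
```

Run:
```python
from a import *
st()
plan([.5440,-.1844,.26],DOWN,'over')
plan([.50,.04,.27],DOWN,'mid')
```

```text
time 18.475
tool_pos [0.5224 0.245  0.1825]
ee_rot [ 3.1399  0.5229 -3.0546]
wrist_force [ 0.0985  0.6613 -2.5405]
width 0.0638
joint_positions [ 0.4462 -0.1918  1.7753 -0.1996  1.0711 -1.1598]
over shift [ -25.  -429.5  -75.7] turn [ 1.4  29.94  4.89]
mid shift [  -8.9 -202.1  -96.2] turn [ 1.4  29.94  4.89]
```

>>> move_arm --targets '[[[0,-10,-30],[0.1,2,0.3],-1],[[-2,-40,-60],[0.3,6,1],-1],[[-4,-80,-80],[0.6,12,2],-1],[[-6,-125,-92],[0.9,18,3],-1],[[-8,-170,-96],[1.1,24,4],-1],[[-10,-215,-95],[1.4,28.5,4.7],-1],[[-13,-260,-92],[1.4,29.9,4.9],-1],[[-17,-305,-88],[1.4,29.9,4.9],-1],[[-20,-350,-84],[1.4,29.9,4.9],-1],[[-23,-390,-80],[1.4,29.9,4.9],-1],[[-25,-418,-77],[1.4,29.9,4.9],-1],[[-25,-429.5,-76],[1.4,29.9,4.9],-1],[[-25,-429.5,-76],[1.4,29.9,4.9],-1],[[-25,-429.5,-76],[1.4,29.9,4.9],-1],[[-25,-429.5,-76],[1.4,29.9,4.9],-1]]'

```text
time: 20.35
tool_pos: [0.5442, -0.1832, 0.2612]
ee_rot: [3.141, 0.002, -3.14]
wrist_force: [-1.0, -1.0, -2.3]
width: 0.0638
```

Run:
```python
from a import *
st()
plan([.5440,-.1844,.118],DOWN,'d')
s=viewer.snapshot("side")[:,:,::-1]
cv2.imwrite("pics/H.png",crop(s,310,150,100,150,4))
for z in(.278,.104):
    p=proj('side',circ([.544,-.1844,z],[0,0,1],.032)); print(p.min(0),p.max(0))
```

```text
time 20.35
tool_pos [ 0.5442 -0.1832  0.2612]
ee_rot [ 3.1413e+00  2.4000e-03 -3.1401e+00]
wrist_force [-1.0201 -0.9849 -2.2763]
width 0.0638
joint_positions [-4.2420e-01  1.3620e-01  1.2075e+00  1.3000e-03  1.7958e+00 -1.9962e+00]
d shift [  0.5  -1.3 143.2] turn [0.02 0.14 0.09]
[346.5332974 185.8788406] [389.94958373 219.70534246]
[340.33343553 247.32868416] [375.66912397 278.29976775]
```

View pics/H.png

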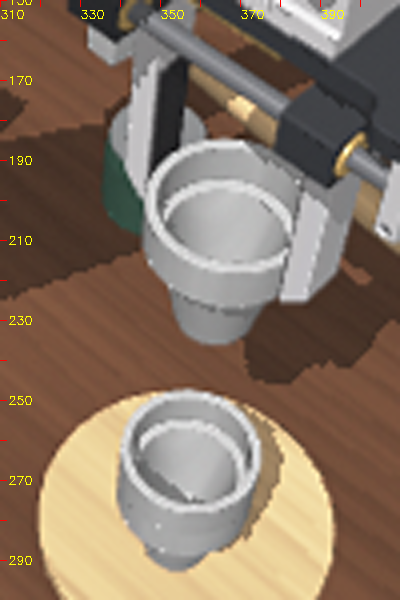

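The held pot's rim (left 346, top 185, bottom 218) agrees with the prediction. Lowering.

>>> move_arm --targets '[[[0.2,-0.6,12],[0,0.1,0],-1],[[0.5,-1.2,30],[0,0.1,0.1],-1],[[0.5,-1.2,50],[0,0.1,0.1],-1],[[0.5,-1.2,70],[0,0.1,0.1],-1],[[0.5,-1.2,88],[0,0.1,0.1],-1],[[0.5,-1.2,99],[0,0.1,0.1],-1],[[0.5,-1.2,108],[0,0.1,0.1],-1],[[0.5,-1.2,116],[0,0.1,0.1],-1],[[0.5,-1.2,124],[0,0.1,0.1],-1],[[0.5,-1.2,132],[0,0.1,0.1],-1],[[0.5,-1.2,139],[0,0.1,0.1],-1],[[0.5,-1.2,143],[0,0.1,0.1],-1],[[0.5,-1.2,143],[0,0.1,0.1],-1],[[0.5,-1.2,143],[0,0.1,0.1],-1]]'

```text
time: 22.15
tool_pos: [0.544, -0.1855, 0.1181]
ee_rot: [3.142, 0.0, 3.14]
wrist_force: [0.0, 1.5, -1.5]
width: 0.0636
```

>>> move_arm --targets '[[[0,0,2],[0,0,0],-1],[[0,0,4],[0,0,0],-1],[[0,0,6],[0,0,0],-1],[[0,0,7],[0,0,0],-1],[[0,0,8],[0,0,0],-1],[[0,0,8],[0,0,0],-1]]'

```text
time: 22.9
tool_pos: [0.5437, -0.1854, 0.1096]
ee_rot: [3.141, -0.0, 3.14]
wrist_force: [0.4, -1.1, -1.8]
width: 0.0637
```

>>> move_arm --targets '[[[0,0.5,0.6],[0,0,0],-1],[[0,0.5,1.2],[0,0,0],-1],[[0,0.5,1.2],[0,0,0],-1]]'

```text
time: 23.28
tool_pos: [0.5437, -0.1849, 0.1085]
ee_rot: [3.141, -0.0, 3.14]
wrist_force: [-0.1, 0.2, -2.2]
width: 0.0635
```

>>> move_arm --targets '[[[0,0,0.6],[0,0,0],-1],[[0,0,1],[0,0,0],-1],[[0,0,1],[0,0,0],-1]]'

```text
time: 23.65
tool_pos: [0.5438, -0.1849, 0.1078]
ee_rot: [3.141, 0.0, 3.14]
wrist_force: [-0.3, 0.6, -1.8]
width: 0.0638
```

>>> move_arm --targets '[[[0,0,0.5],[0,0,0],-1],[[0,0,1],[0,0,0],-1],[[0,0,1],[0,0,0],-1]]'

```text
time: 24.02
tool_pos: [0.5441, -0.1848, 0.1077]
ee_rot: [3.141, 0.001, 3.14]
wrist_force: [-1.9, 1.3, 5.3]
width: 0.0639
```

>>> move_arm --targets '[[[0,0,0.5],[0,0,0],-1],[[0,0,1],[0,0,0],-1],[[0,0,1],[0,0,0],-1]]'

```text
time: 24.4
tool_pos: [0.5443, -0.1849, 0.1077]
ee_rot: [-3.142, 0.002, 3.14]
wrist_force: [-2.8, 1.8, 8.9]
width: 0.0637
```

Firm contact at z = 0.1077, exactly 22 mm above the first seat. Releasing.

>>> move_arm --targets '[[[0,0,-1],[0,0,0],-1],[[0,0,-1.5],[0,0,0],-0.2],[[0,0,-1.5],[0,0,0],0.4],[[0,0,-1.5],[0,0,0],0.7],[[0,0,-1.5],[0,0,0],1],[[0,0,-1.5],[0,0,0],1],[[0,0,-1.5],[0,0,0],1],[[0,0,-10],[0,0,0],1],[[0,0,-25],[0,0,0],1],[[0,0,-50],[0,0,0],1],[[0,0,-80],[0,0,0],1],[[0,40,-120],[0,0,0],1],[[0,100,-130],[0,0,0],1],[[0,150,-130],[0,0,0],1],[[0,180,-130],[0,0,0],1],[[0,180,-130],[0,0,0],1],[[0,180,-130],[0,0,0],1]]'

```text
time: 26.52
tool_pos: [0.5443, -0.0056, 0.2365]
ee_rot: [-3.141, 0.001, 3.14]
wrist_force: [0.1, 0.1, 0.8]
width: 0.0938
```

Run:
```python
from a import *
st()
t=viewer.snapshot("top")[:,:,::-1];s=viewer.snapshot("side")[:,:,::-1]
cv2.imwrite("pics/I.png",np.hstack([crop(t,365,185,80,100,5),crop(s,315,220,80,100,5)]))
for n in('top','side'):
    p=proj(n,circ([.544,-.1846,.126],[0,0,1],.032)); print(n,p.min(0),p.max(0))
```

```text
time 26.525
tool_pos [ 0.5443 -0.0056  0.2365]
ee_rot [-3.1412e+00  1.2000e-03  3.1396e+00]
wrist_force [0.1317 0.0798 0.7595]
width 0.0938
joint_positions [-1.1420e-01  6.9800e-02  1.3284e+00 -3.0000e-04  1.7422e+00 -1.6830e+00]
top [403.09198609 219.85465643] [438.82297104 255.56784501]
side [341.07044771 240.87805339] [377.26237109 272.23181216]
```

View pics/I.png

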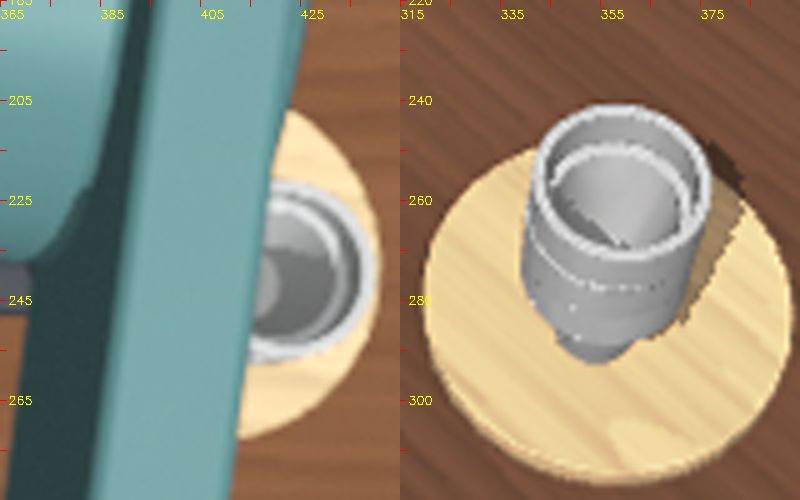

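The side view's rim spans 341–377.4 × 240.6–272.8, against a predicted 341.1–377.3 × 240.9–272.2: upright and fully home. Handing in.

```bash
python3 -c "
from bench import order; print(order.close_job())"
```

```text
the job is handed in; nothing more can be done
None
```

I lifted both rack pots out along their axes, lowered each into the pot on the board, and handed the job in at about 26.6 s of the 72 s allowed. `close_job` reports no verdict.

- **Seating:** the first pot made contact at TCP z = 0.0857 m and the second at 0.1077 m, which is the expected 22 mm apart.
- **Final side picture:** the top pot's rim matched the projection for a fully home, upright stack to within about 0.6 px.
- **Top camera:** the arm partly hid the stack in the last top view. In the earlier top view, after the first pot, the rim sat 1–2 px off in row from the prediction. I put that down to the 2 mm calibration.
- **Hammer, tin and swage block:** I planned the arm's path clear of them, but took no final measurement of where they stand.
- **Robot at hand-in:** the gripper was open and well clear of the stack.

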